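Balance the long slat on the bending form

TASK

Take the longer of the two oak slats and set it down flat across the round-topped bending form, so that it lies along the curve and balances level with its middle on the crown, ready for clamping. Set it down, do not drop it, leave it lying there by itself, and leave the short slat where it is.

Things in the scene. Friction and masses are not known exactly. Their poses are not given: they have to be found in the camera images.
- slat_center (a point): The long oak slat, loose, plain pale wood, 240 x 36 x 20 mm, about 0.12 kg, lying flat on the bench. The point is its centre, 10 mm above its underside; x runs along its length, y across its 36 mm width, z up through its thickness. Take it at mid-length across the 36 mm width, from above.
- form_crown (a point): The round-topped bending form, fixed to the bench: a block of laminated ribs, 160 mm long (x) and 90 mm wide (y), with an arched top of radius 120 mm that rises along x from 29 mm above the bench at both ends to 60 mm at the crown, a line along y over the middle. The point is the middle of the crown, on the wood; x runs along the curve, level there, y along the crown line, z up. The slat's length is to lie along x. A slat laid off its middle tilts by about 0.5 degree per mm.
- offcut_center (a point): The short oak slat, loose, same wood, 150 x 36 x 20 mm, lying flat on the bench, to be left alone. The point is its centre, 10 mm above its underside; x runs along its length, z up.
- block_top (a point): A flat-topped block of the same laminated wood, 160 mm (x) by 90 mm (y) by 45 mm high, fixed to the bench, not used. The point is the middle of its top; z up.
There are look-alikes about, which are no part of the job. Leave any orange look-alike of the part that bears slat_center alone.

How it is judged:
By the outcome, as a careful person would: the job done as asked, in the order asked, and still so for the second after the job is handed in, with the robot touching nothing.
It also fails if it takes over 42 s, if anything falls off the work surface, if the arm or the gripper's body presses on something with over 40 N, if the wrist force passes 120 N, or if a joint passes its speed limit or range.

ROBOT

A 6-joint arm with a two-finger parallel gripper is mounted at the origin on the work surface. World frame = base frame: x ahead of the robot, y to its left, z up, the work surface at z = 0. Lengths are in m, angles in rad, forces in N, time in s.
With the tool pointing down it reaches from about 0.35 to 0.8 m from the base axis. Payload 7.3 kg.
Tool frame: the origin (TCP) lies midway between the tips of the shut fingers; the grasp point (between the pads) lies 19 mm behind it; z points along the fingers, y is the line along which they close (so a half turn about z gives the same grasp; the last joint's range is limited). The gripper opens to 85 mm and grips with 20 to 120 N. Pads are 22 mm wide; open, the fingers measure 114 mm over their backs; the gripper's body (76 mm by 85 mm) begins 54 mm behind the grasp point. The pads swing forward as they close: fully open they stand 13 mm farther back than shut.
Start: joints at [1.114, 0.342, 1.524, -0, 1.275, -0.146], TCP at [0.161, 0.5, 0.205] pointing down, gripper open.
Joint ranges: [-2.53, 2.53], [-0.77, 2.02], [0.04, 2.7], [-1, 4.14], [0.28, 2.66], [-3.11, 3.11]. Speed limits (rad/s): [2.57, 2.57, 3.14, 3.14, 3.14, 3.14].

INTERFACE

Orientations are given as [roll, pitch, yaw] about the fixed x, y, z axes, in that order (R = Rz(yaw) Ry(pitch) Rx(roll)).
In Python, from cell import arm gives the robot as it stands.
- The arm moves only by the shell command python3 -m inch 'ROWS' [FORCE]. ROWS is JSON, one flat list of numbers, 7 for each row, row after row: the shift along the tool's x, y, z normalised to -1 to 1, where 1 is 25 mm, then the turn, a rotation vector about the tool's x, y, z normalised to -1 to 1, where 1 is 4 degrees, then the opening in per cent of the stroke, from 0 (shut) to 100 (fully open). A call has exactly 5 rows; each row shifts and turns the commanded pose from where the row before left it, along the tool's axes as they then stand; what a row does not reach is not made up. A row lasts 1/10 s, in which the tool goes at most 50 mm and 8.59 degrees, less where a joint would pass 70% of its speed; a pose out of reach is approached as far as the arm can. A call with a number of a shift or a turn outside -1 to 1 is refused whole. A call with a gripper value outside its range is refused whole. The fingers move at their own pace and stop on an object; FORCE is the grip in N (left out, the last holds). Time passes only in rows, so rows that do not move let the fingers close, or fill a call up. It gives the time, the measured TCP pose, the force, the opening and the grip force at its end, in the units of the state.
- arm.observe(): the state, without advancing time (a new reading comes with each control period).
- arm.camera(name): name is "scene" or "top" or "wrist"; returns the picture (480x640x3 uint8, red, green, blue); there is no depth.
- arm.camera_params(name): a dict with "fov_y" (degrees; the focal length in pixels is half the picture's height over the tangent of half this angle, whatever the lens; pixels are square), "cx", "cy" (the principal point, pixels), "R" (3x3) and "t" (3): a world point X has camera coordinates R X + t. Camera axes: x right, y down, z forward; pixel columns grow to the right and rows downward; lengths in m; the calibration is good to about 2 mm. A picture is of the moment at which its call begins: read the wrist's pose just before it. camera_params takes no time and is no camera call; for the wrist camera it gives the pose at the moment of the call.
- arm.hand_in(): hands the job in; it is judged then, once.
Trained networks look in the newest picture that a camera, given by its name, has taken for a name from the list of things; names that differ only in an ending like _2 or _b are one class to them, and where a whole thing is asked for, a point or a joint stands for the part that bears it (a point fixed in the world has none). Each returns a list of dicts, best first, with "conf" (0 to 1); they miss things now and then, are a little off and sometimes report something else, mostly with a low value. They report only what shows in the picture. A call takes as long as a camera call. They do not tell look-alikes from the thing itself.
- arm.look_for(camera, query): "at" ([x, y, z] in m, in world coordinates, good to about 4 mm: the middle of the surface that is visible of it).
- arm.regions_of(camera, query): "region" (480x640 bool, what is visible of it).
The state is a dict: "time_s": time; "q": joint angles; "dq": joint speeds; "effort": joint torques, N m; "ee_pos": TCP position; "ee_rot": TCP orientation; "ft_force": force on the tool from outside, world axes, zero at the start; "torque": the same for the moment, N m; "grip_width": finger opening in m; "grasp_force": force on a finger pad.
Only numpy, scipy, OpenCV 4.12 (cv2) and the standard library are available. Lean on these libraries where they do the work, as an engineer would, in place of code of your own. Each camera call takes 0.05 s, during which the arm holds its last target. There are 200 camera calls.

## Working session

There is one attempt and no reset: what is moved stays moved. The work goes in short steps, Python scripts to look and compute and a shell command to move; the robot and the scene stay as the last step left them, time stands still between calls to the robot, and variables do not carry over. Pictures are saved under pics/ and viewed, at most 10 in all, crops included, and the job is handed in when it is done.

```bash
mkdir -p pics; cat > h.py <<'E'
import numpy as np, cv2
from cell import arm
def K(p):
    f=240/np.tan(np.radians(p["fov_y"])/2); return f,p["cx"],p["cy"]
def back(p,uv,z):
    f,cx,cy=K(p);R=np.array(p["R"]);t=np.array(p["t"])
    d=R.T@np.array([(uv[0]-cx)/f,(uv[1]-cy)/f,1]);c=-R.T@t
    return c+d*(z-c[2])/d[2]
def proj(p,X):
    f,cx,cy=K(p);c=np.array(p["R"])@X+np.array(p["t"]);return [f*c[0]/c[2]+cx,f*c[1]/c[2]+cy]
def rect(p,m,z):
    "min-area rect of region's outline projected to height z"
    n,l,s,_=cv2.connectedComponentsWithStats(m.astype(np.uint8)); m=l==1+np.argmax(s[1:,4])
    c=max(cv2.findContours(m.astype(np.uint8),0,1)[0],key=cv2.contourArea)[:,0]
    w=np.array([back(p,q,z)[:2] for q in c.astype(float)],np.float32)
    (x,y),_,_=r=cv2.minAreaRect(w*1000); b=cv2.boxPoints(r)
    e=[b[1]-b[0],b[2]-b[1]]; e=max(e,key=np.linalg.norm)
    return np.round([x,y,*sorted(r[1])],1),round(float(np.degrees(np.arctan(e[1]/e[0]))),1)
E
python3 - <<'E'
from h import *
for c in("top","scene"):
    im=arm.camera(c);cv2.imwrite(f"pics/{c}0.png",im[:,:,::-1]);p=arm.camera_params(c)
    for q,z in(("slat_center",.02),("form_crown",.045),("offcut_center",.02),("block_top",.045)):
        for d in arm.look_for(c,q): print(c,q,round(d["conf"],2),np.round(d["at"],3),np.round(proj(p,np.array(d["at"]))))
        for d in arm.regions_of(c,q): print('  reg',round(d["conf"],2),d["region"].sum(),rect(p,d["region"],z) if c=="top" else "")
print(arm.observe())
E
```

```text
top slat_center 0.9 [0.349 0.136 0.022] [239. 305.]
top slat_center 0.61 [ 0.254 -0.28   0.023] [483. 361.]
  reg 0.83 3359 (array([ 261.1, -284.8,   41.3,  239. ]), -44.9)
  reg 0.79 2500 (array([ 511.3, -120.7,   35.8,  241.1]), -31.9)
top form_crown 0.55 [ 0.533 -0.317  0.05 ] [498. 198.]
  reg 0.68 5400 (array([ 538.9, -321.5,  113.8,  162. ]), 3.6)
top offcut_center 0.79 [0.519 0.322 0.026] [137. 210.]
top block_top 0.94 [0.586 0.123 0.046] [248. 170.]
  reg 0.65 4737 (array([595.3, 124.7,  93.2, 172. ]), 3.1)
scene slat_center 0.91 [ 0.27  -0.294  0.018] [173. 215.]
scene slat_center 0.62 [ 0.528 -0.132  0.02 ] [266. 290.]
scene slat_center 0.6 [0.374 0.133 0.018] [380. 219.]
  reg 0.88 1855 
  reg 0.68 1300 
  reg 0.64 1378 
scene form_crown 0.97 [ 0.584 -0.327  0.052] [157. 319.]
  reg 0.83 4279 
  reg 0.52 2238 
scene offcut_center 0.93 [0.54  0.326 0.021] [497. 258.]
  reg 0.69 1277 
scene block_top 0.65 [0.62  0.116 0.043] [410. 297.]
  reg 0.97 4593 
{'time_s': 0.9, 'q': array([ 1.11400415e+00,  3.41964002e-01,  1.52408797e+00, -4.84215927e-05,
        1.27537413e+00, -1.46016991e-01]), 'dq': array([ 0.00073   , -0.00159865,  0.00212725,  0.00084931,  0.00081923,
        0.00091448]), 'effort': array([ 8.54103218e-04, -4.33568001e+01, -2.46269935e+01, -2.09311374e-04,
        1.63952209e-04, -2.42250977e-06]), 'ee_pos': array([0.16056086, 0.49988076, 0.20504442]), 'ee_rot': array([3.14143461e+00, 7.00665408e-05, 2.83083155e+00]), 'ft_force': array([-0.14495874,  1.07349074, -0.83919087]), 'torque': array([0.0433635 , 0.06177346, 0.00231414]), 'grasp_force': 0.0, 'grip_width': 0.08527771355904651}
```

View pics/top0.png

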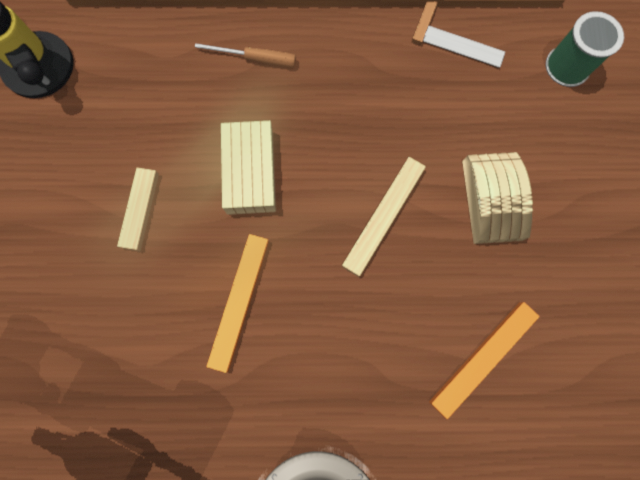

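View pics/scene0.png

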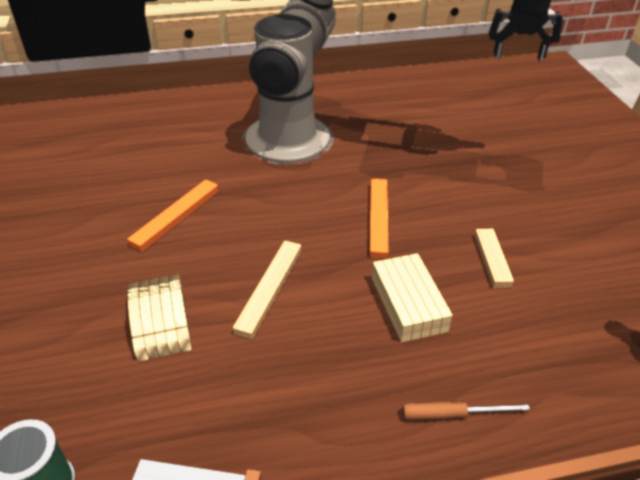

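The top view shows the candidates for the long slat:
- pale slat at (385,216), measured 36 x 241 mm
- orange look-alikes at (238,303) and (486,360)
- short pale offcut at (137,209)

I choose the pale slat at (385,216). The form is at (498,198) and the flat block at (248,167).

```bash
cat >> h.py <<'E'
from scipy.spatial.transform import Rotation as Ro
def go(x,y,z,slat=None):
    "print shifts in units (25mm) in present tool axes; turn about tool z in units (4deg) so tool y is across a slat at angle slat(deg)"
    o=arm.observe();R=Ro.from_euler('xyz',o["ee_rot"]).as_matrix()
    d=R.T@(np.array([x,y,z])-o["ee_pos"])/.025
    print('t',o["time_s"],'pos',np.round(o["ee_pos"],4),'rpy',np.round(np.degrees(o["ee_rot"]),2),'f',np.round(o["ft_force"],1),'w',round(o["grip_width"],4))
    s='shift units %s'%np.round(d,2)
    if slat is not None:
        a=np.degrees(np.arctan2(R[1,1],R[0,1])); e=(slat+90-a+90)%180-90; s+=' turn z units %.2f'%(-e/4)
    print(s)
E
python3 - <<'E'
from h import *
im=cv2.imread("pics/top0.png");cv2.imwrite("pics/crop.png",cv2.resize(im[130:300,310:550],(720,510)))
p=arm.camera_params("wrist");R=np.array(p["R"]);print(p["fov_y"],-R.T@p["t"],R[2])
go(.511,-.121,.26,-31.9)
E
```

```text
61.84682378295794 [0.09899203 0.51893546 0.37313285] [ 0.2458026  -0.07856858 -0.96613046]
t 0.9 pos [0.1606 0.4999 0.205 ] rpy [179.99   0.   162.19] f [-0.1  1.1 -0.8] w 0.0853
shift units [-20.94 -19.36  -2.2 ] turn z units 3.52
```

View pics/crop.png

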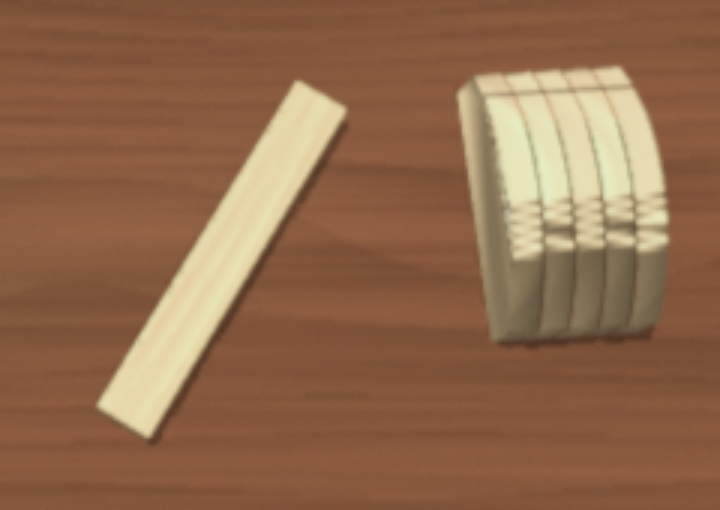

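The crop shows the plain pale slat at about (220,260) and the arched form at (565,200), so the choice stands.

```bash
python3 -m inch '[-1,-0.92,-0.1,0,0,0,100,-1,-0.92,-0.1,0,0,0,100,-1,-0.92,-0.1,0,0,0,100,-1,-0.92,-0.1,0,0,0,100,-1,-0.92,-0.1,0,0,0,100]'
python3 -m inch '[-1,-0.92,-0.1,0,0,0,100,-1,-0.92,-0.1,0,0,0,100,-1,-0.92,-0.1,0,0,0,100,-1,-0.92,-0.1,0,0,0,100,-1,-0.92,-0.1,0,0,0,100]'
python3 -m inch '[-1,-0.92,-0.1,0,0,0,100,-1,-0.92,-0.1,0,0,0,100,-1,-0.92,-0.1,0,0,0,100,-1,-0.92,-0.1,0,0,0,100,-1,-0.92,-0.1,0,0,0,100]'
python3 -c "
from h import *
go(.511,-.121,.26,-31.9)"
```

```text
time_s: 1.4
ee_pos: [0.2449, 0.351, 0.2177]
ee_rot: [3.141, 0.0, 2.831]
ft_force: [0.4, 0.1, 0.0]
grip_width: 0.0853
grasp_force: 0.0
time_s: 1.9
ee_pos: [0.3287, 0.2032, 0.2303]
ee_rot: [3.141, 0.001, 2.831]
ft_force: [0.7, 0.0, -0.3]
grip_width: 0.0855
grasp_force: 0.0
time_s: 2.4
ee_pos: [0.4126, 0.0554, 0.2428]
ee_rot: [3.141, 0.001, 2.831]
ft_force: [0.8, 0.0, 1.0]
grip_width: 0.0853
grasp_force: 0.0
t 2.4 pos [0.4126 0.0554 0.2428] rpy [1.7998e+02 3.0000e-02 1.6218e+02] f [0.8 0.  1. ] w 0.0853
shift units [-5.91 -5.51 -0.69] turn z units 3.52
```

```bash
python3 -m inch '[-1,-0.94,-0.1,0,0,0,100,-1,-0.94,-0.1,0,0,0,100,-1,-0.94,-0.1,0,0,0,100,-1,-0.94,-0.1,0,0,0,100,-1,-0.94,-0.1,0,0,0,100]'
python3 -m inch '[-0.9,-0.8,-0.1,0,0,0,100,0,0,0,0,0,1,100,0,0,0,0,0,1,100,0,0,0,0,0,1,100,0,0,0,0,0,0.5,100]'
python3 -m inch '[0,0,0,0,0,0,100,0,0,0,0,0,0,100,0,0,0,0,0,0,100,0,0,0,0,0,0,100,0,0,0,0,0,0,100]' >/dev/null
python3 - <<'E'
from h import *
p=arm.camera_params("wrist");im=arm.camera("wrist");cv2.imwrite("pics/w1.png",im[:,:,::-1])
for q,z in(("slat_center",.02),("form_crown",.045)):
    for d in arm.look_for("wrist",q): print(q,round(d["conf"],2),np.round(d["at"],3),np.round(proj(p,np.array(d["at"]))))
    for d in arm.regions_of("wrist",q): print('  reg',round(d["conf"],2),d["region"].sum(),rect(p,d["region"],z))
go(.511,-.121,.01,-31.9)
E
```

```text
time_s: 2.9
ee_pos: [0.4956, -0.0947, 0.2552]
ee_rot: [3.141, 0.0, 2.831]
ft_force: [0.2, 0.4, -0.7]
grip_width: 0.0855
grasp_force: 0.0
time_s: 3.4
ee_pos: [0.5104, -0.1194, 0.2574]
ee_rot: [3.142, -0.0, 2.584]
ft_force: [-0.8, 0.9, -0.3]
grip_width: 0.0856
grasp_force: 0.0
slat_center 0.94 [0.459 0.102 0.017] [499.  26.]
slat_center 0.77 [ 0.279 -0.301  0.026] [31. 93.]
slat_center 0.61 [ 0.501 -0.118  0.019] [321. 190.]
  reg 0.94 1876 (array([453. , 104.7,  39.7,  42.4]), 73.3)
  reg 0.69 8112 (array([ 511.1, -123.2,   36.3,  238.6]), -32.0)
  reg 0.67 9701 (array([ 281.9, -304. ,   48.8,  184. ]), -45.3)
form_crown 0.88 [ 0.509 -0.3    0.045] [173. 294.]
  reg 0.93 9769 (array([ 541. , -321.9,  121.4,  154.4]), 3.3)
t 4.15 pos [ 0.5104 -0.1193  0.2575] rpy [179.99  -0.   148.2 ] f [-0.5 -0.2 -0. ] w 0.0857
shift units [-0.05 -0.05  9.9 ] turn z units 0.02
```

View pics/w1.png

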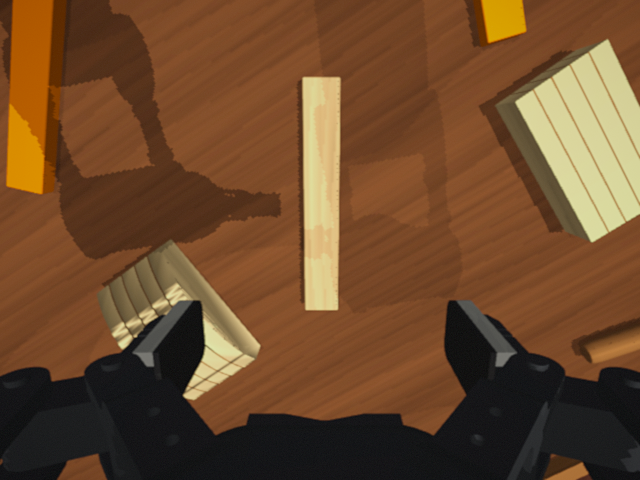

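The wrist view shows the slat upright at (321,193), between the fingers. It agrees with the top view: centre (0.511,-0.122), angle -32°. Descending.

```bash
python3 -m inch '[-0.08,-0.08,1,0,0,0,100,0,0,1,0,0,0,100,0,0,1,0,0,0,100,0,0,1,0,0,0,100,0,0,1,0,0,0,100]'
python3 -m inch '[0,0,1,0,0,0,100,0,0,1,0,0,0,100,0,0,1,0,0,0,100,0,0,0.8,0,0,0,100,0,0,0,0,0,0,100]'
python3 - <<'E'
from h import *
go(.511,-.122,.002,-32)
E
```

```text
time_s: 4.65
ee_pos: [0.5111, -0.1221, 0.1316]
ee_rot: [3.141, 0.0, 2.586]
ft_force: [-0.4, -0.4, 0.4]
grip_width: 0.0857
grasp_force: 0.0
time_s: 5.15
ee_pos: [0.5093, -0.1214, 0.0351]
ee_rot: [-3.141, -0.005, 2.586]
ft_force: [1.2, -0.3, -0.4]
grip_width: 0.0852
grasp_force: 0.0
t 5.15 pos [ 0.5093 -0.1214  0.0351] rpy [-179.95   -0.31  148.19] f [ 1.2 -0.3 -0.4] w 0.0852
shift units [-0.08  0.02  1.32] turn z units 0.05
```

```bash
python3 -m inch '[0,0,0.5,0,0,0,100,0,0,0.5,0,0,0,100,0,0,0.4,0,0,0,100,0,0,0,0,0,0,100,0,0,0,0,0,0,0]' 40
python3 -m inch '[0,0,0,0,0,0,0,0,0,0,0,0,0,0,0,0,0,0,0,0,0,0,0,0,0,0,0,0,0,0,0,0,0,0,0]' 40
python3 -m inch '[0,0,0,0,0,0,0,0,0,0,0,0,0,0,0,0,0,0,0,0,0,0,0,0,0,0,0,0,0,0,0,0,0,0,0]' 40
```

```text
time_s: 5.65
ee_pos: [0.5111, -0.122, 0.0025]
ee_rot: [3.142, -0.0, 2.586]
ft_force: [0.9, -0.5, 1.0]
grip_width: 0.0732
grasp_force: 0.0
time_s: 6.15
ee_pos: [0.5112, -0.1221, 0.0026]
ee_rot: [3.141, 0.0, 2.586]
ft_force: [-0.3, 0.2, -0.1]
grip_width: 0.0002
grasp_force: 0.0
time_s: 6.65
ee_pos: [0.5111, -0.122, 0.0025]
ee_rot: [3.142, -0.0, 2.586]
ft_force: [0.4, 0.2, -0.3]
grip_width: 0.0002
grasp_force: 0.0
```

The grip closed on nothing, so I'll look.

```bash
python3 - <<'E'
from h import *
a=arm.camera("wrist");b=arm.camera("scene")
b=cv2.resize(b[200:360,180:393],(640,480))
cv2.imwrite("pics/miss.png",cv2.resize(np.hstack([a,b]),(800,300))[:,:,::-1])
E
```

```text
(no output)
```

View pics/miss.png

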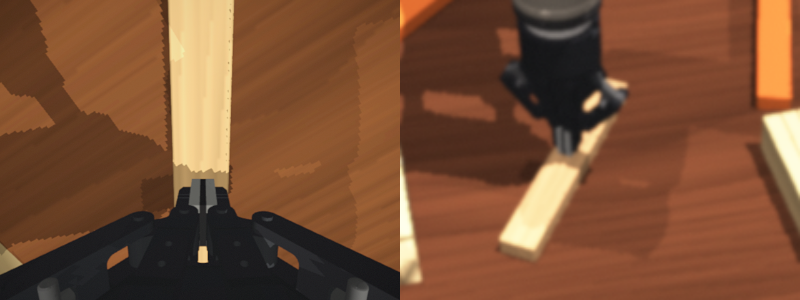

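```bash
python3 - <<'E'
from h import *
o=arm.observe();print(o["ee_pos"],o["grip_width"],o["ft_force"],o["effort"].round(1))
p=arm.camera_params("wrist");im=arm.camera("wrist")
R=np.array(p["R"]);print("cam",-R.T@p["t"])
for dz in(0,.01,.018,.03): print(dz,np.round(proj(p,o["ee_pos"]+[0,0,dz])))
for d in arm.regions_of("wrist","slat_center"):
    m=d["region"]; print(d["conf"],m.sum(),[(r,np.where(m[r])[0][[0,-1]]) for r in(5,100,200,260) if m[r].any()])
u=np.array([np.cos(np.radians(-32)),np.sin(np.radians(-32)),0]);v=np.array([-u[1],u[0],0])
for z in(.0,.01,.02,.03):
  for s in(-.1,-.06,-.02,0): print(z,s,*[np.round(proj(p,np.array([.511,-.122,z])+u*s+v*w)) for w in(-.018,.018)])
cv2.imwrite("pics/miss2.png",im[200:440,180:480,::-1].repeat(2,0).repeat(2,1))
E
```

```text
[ 0.51110697 -0.12202881  0.00248074] 0.0003915044838452164 [-0.43492672 -0.4049907   1.13157808] [ -0.  -47.9 -16.7   0.    0.   -0. ]
cam [ 0.45622923 -0.08853602  0.17057758]
0 [325. 282.]
0.01 [325. 291.]
0.018 [325. 298.]
0.03 [325. 311.]
0.69 29060 [(5, array([269, 374])), (100, array([272, 371])), (200, array([275, 369])), (260, array([277, 366]))]
0.0 -0.1 [280.  38.] [372.  38.]
0.0 -0.06 [282. 144.] [369. 144.]
0.0 -0.02 [284. 237.] [366. 238.]
0.0 0 [285. 280.] [365. 280.]
0.01 -0.1 [277.  32.] [375.  32.]
0.01 -0.06 [279. 144.] [372. 145.]
0.01 -0.02 [282. 243.] [369. 244.]
0.01 0 [283. 288.] [367. 289.]
0.02 -0.1 [273.  24.] [379.  25.]
0.02 -0.06 [277. 145.] [375. 145.]
0.02 -0.02 [279. 250.] [371. 250.]
0.02 0 [281. 298.] [370. 298.]
0.03 -0.1 [269.  16.] [383.  16.]
0.03 -0.06 [273. 146.] [379. 146.]
0.03 -0.02 [277. 258.] [374. 258.]
0.03 0 [278. 308.] [373. 308.]
```

View pics/miss2.png

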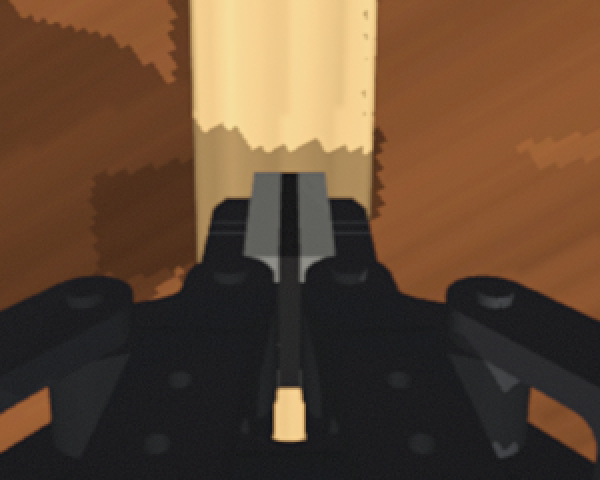

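The fingers are shut over or in the slat without any force. I'll raise them shut and measure where the tips really are.

```bash
python3 -m inch '[0,0,-0.6,0,0,0,0,0,0,-0.7,0,0,0,0,0,0,-0.7,0,0,0,0,0,0,0,0,0,0,0,0,0,0,0,0,0,0]'
python3 - <<'E'
from h import *
o=arm.observe();p=arm.camera_params("wrist");im=arm.camera("wrist");b=arm.camera("scene");ps=arm.camera_params("scene")
R=Ro.from_euler('xyz',o["ee_rot"]).as_matrix()
for s in(0,.005,.011):
  for dz in(0,.01,.02,.03): print(s,dz,np.round(proj(p,o["ee_pos"]+R[:,0]*s+[0,0,dz])),np.round(proj(ps,o["ee_pos"]+[0,0,dz]),1))
A=im[200:440,220:430].repeat(2,0).repeat(2,1);B=cv2.resize(b[230:310,230:300],(420,480))
cv2.imwrite("pics/up.png",np.hstack([A,B])[:,:760,::-1])
E
```

```text
time_s: 7.35
ee_pos: [0.5111, -0.122, 0.0524]
ee_rot: [3.141, 0.0, 2.587]
ft_force: [0.2, -0.5, -0.4]
grip_width: 0.0
grasp_force: 0.0
0 0 [325. 282.] [269.  270.9]
0 0.01 [325. 291.] [268.7 267.1]
0 0.02 [325. 300.] [268.4 263.2]
0 0.03 [325. 311.] [268.1 259.3]
0.005 0 [325. 272.] [269.  270.9]
0.005 0.01 [325. 280.] [268.7 267.1]
0.005 0.02 [325. 289.] [268.4 263.2]
0.005 0.03 [325. 299.] [268.1 259.3]
0.011 0 [325. 259.] [269.  270.9]
0.011 0.01 [325. 266.] [268.7 267.1]
0.011 0.02 [325. 274.] [268.4 263.2]
0.011 0.03 [325. 284.] [268.1 259.3]
```

View pics/up.png

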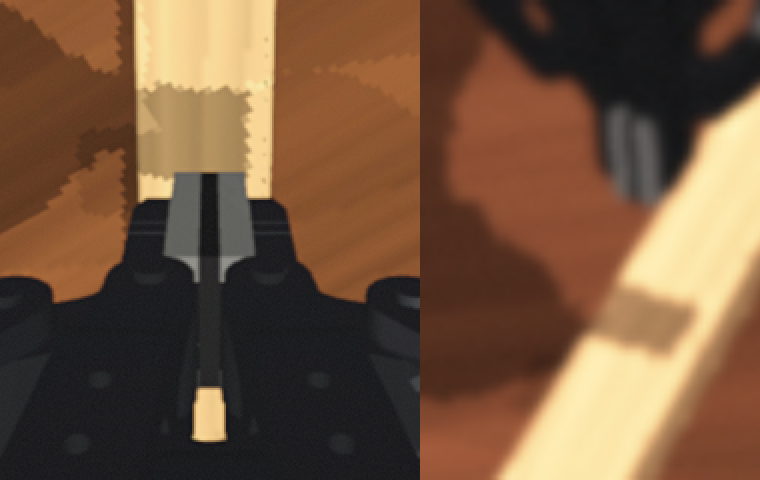

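With the fingers free, the tip row is still at 286 in the wrist view. In the scene view the tips sit at about (266,263), not at (269,271). So the real tips are about 28 mm behind the reported TCP, and they shut in the air above the slat. I'll reopen and go about 28 mm deeper.

```bash
python3 -m inch '[0,0,0,0,0,0,100,0,0,0,0,0,0,100,0,0,0,0,0,0,100,0,0,0.4,0,0,0,100,0,0,0.6,0,0,0,100]' 40
python3 -m inch '[0,0,0.5,0,0,0,100,0,0,0.5,0,0,0,100,0,0,0.4,0,0,0,100,0,0,0.1,0,0,0,100,0,0,0,0,0,0,100]'
python3 -m inch '[0,0,0.2,0,0,0,100,0,0,0.2,0,0,0,100,0,0,0.1,0,0,0,100,0,0,0.1,0,0,0,100,0,0,0,0,0,0,100]'

```

```text
time_s: 7.95
ee_pos: [0.5116, -0.1222, 0.0273]
ee_rot: [3.141, 0.002, 2.586]
ft_force: [-0.2, 0.4, 0.8]
grip_width: 0.0724
grasp_force: 0.0
time_s: 8.45
ee_pos: [0.5109, -0.122, -0.0105]
ee_rot: [-3.142, -0.001, 2.586]
ft_force: [1.0, 0.3, -0.8]
grip_width: 0.0854
grasp_force: 0.0
time_s: 8.95
ee_pos: [0.5109, -0.122, -0.0253]
ee_rot: [3.142, -0.0, 2.586]
ft_force: [0.8, 0.2, -0.3]
grip_width: 0.0851
grasp_force: 0.0
```

```bash
python3 -m inch '[0,0,0,0,0,0,20,0,0,0,0,0,0,20,0,0,0,0,0,0,20,0,0,0,0,0,0,20,0,0,0,0,0,0,20]' 40
python3 - <<'E'
from h import *
o=arm.observe();print(o["grip_width"],o["grasp_force"],o["ft_force"])
im=arm.camera("wrist");b=arm.camera("scene")
A=im[200:440,180:460].repeat(2,0).repeat(2,1)[:,:400];B=cv2.resize(b[240:320,230:297],(400,480))
cv2.imwrite("pics/grip.png",np.hstack([im[200:440,220:420].repeat(2,0).repeat(2,1),B])[:,:,::-1])
E
```

```text
time_s: 9.45
ee_pos: [0.5113, -0.1222, -0.0247]
ee_rot: [3.141, 0.001, 2.586]
ft_force: [-1.2, 0.2, 2.9]
grip_width: 0.0351
grasp_force: 41.5
0.035143547163538104 41.45305931568146 [-1.24311575  0.23347509  2.92798584]
```

View pics/grip.png

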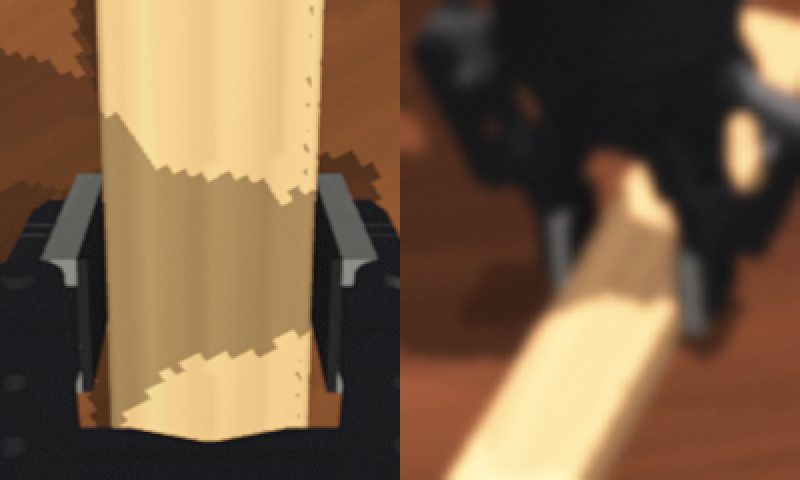

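The slat is held: width 35 mm, 41 N, with the pads well over its edges in both views. Now I'll lift it and fit the form's outline from the three cameras.

```bash
python3 -m inch '[0,0,-0.3,0,0,0,20,0,0,-0.7,0,0,0,20,0,0,-1,0,0,0,20,0,0,-1,0,0,0,20,0,0,-1,0,0,0,20]'
python3 -m inch '[0,0,-1,0,0,0,20,0,0,-0.7,0,0,0,20,0,0,-0.3,0,0,0,20,0,0,0,0,0,0,20,0,0,0,0,0,0,20]'
cat > fit.py <<'E'
from h import *
from scipy.optimize import minimize
def pts(q):
    x,y,a=q;X=[]
    for u in np.linspace(-.08,.08,17):
        for v in(-.045,.045):
            for z in(0,np.sqrt(.12**2-u*u)-.06): X.append([x+u*np.cos(a)-v*np.sin(a),y+u*np.sin(a)+v*np.cos(a),z])
    return np.array(X)
def mask(p,X):
    u=np.array([proj(p,k) for k in X],np.float32);h=cv2.convexHull(u)
    m=np.zeros((480,640),np.uint8);cv2.fillConvexPoly(m,np.round(h*16).astype(np.int32),255,cv2.LINE_AA,4);return m/255.
def fit(cams,q0=(.54,-.32,.06)):
    D=[]
    for c in cams:
        p=arm.camera_params(c);arm.camera(c)
        L=[d for d in arm.regions_of(c,"form_crown")]
        m0=mask(p,pts(q0))
        iou=[(np.minimum(d["region"],m0).sum()/np.maximum(d["region"],m0).sum(),i) for i,d in enumerate(L)]
        print(c,[round(i[0],2) for i in iou])
        if iou and max(iou)[0]>.4: D.append((c,p,L[max(iou)[1]]["region"].astype(float)))
    E=lambda q,D:sum(np.abs(mask(p,pts(q))-m).sum()/m.sum() for _,p,m in D)
    def run(D):
        r=minimize(E,q0,args=(D,),method="Nelder-Mead",options=dict(initial_simplex=np.array(q0)+np.array([[0,0,0],[.015,0,0],[0,.015,0],[0,0,.1]]),xatol=1e-4,fatol=1e-4))
        return np.round([r.x[0],r.x[1],np.degrees(r.x[2]),r.fun],4)
    for d in D: print(d[0],run([d]))
    print("all",run(D))
E
python3 -c "
from fit import *
fit(['top','scene','wrist'])
go(.54,-.32,.1,3.4)"
```

```text
time_s: 10.05
ee_pos: [0.5107, -0.1218, 0.076]
ee_rot: [3.142, -0.001, 2.586]
ft_force: [-0.0, -0.2, -2.1]
grip_width: 0.0351
grasp_force: 40.9
time_s: 10.55
ee_pos: [0.5105, -0.1218, 0.1241]
ee_rot: [-3.141, -0.002, 2.586]
ft_force: [-0.2, 0.4, -2.5]
grip_width: 0.0351
grasp_force: 40.9
top []
scene [np.float64(0.82), np.float64(0.0)]
wrist [np.float64(0.34)]
scene [ 0.5425 -0.3285  4.1394  0.0341]
all [ 0.5425 -0.3285  4.1394  0.0341]
t 10.85 pos [ 0.5108 -0.122   0.1243] rpy [-1.7999e+02 -7.0000e-02  1.4819e+02] f [-0.5 -0.5 -2.1] w 0.0351
shift units [-5.17 -6.12  0.97] turn z units -8.80
```

```bash
python3 -c "
from fit import *
fit(['top','scene','top','scene'],(.5425,-.3285,.07))
p=arm.camera_params('top')
print(-np.array(p['R']).T@p['t'])"
```

```text
top []
scene [np.float64(0.96)]
top []
scene [np.float64(0.96)]
scene [ 0.5413 -0.3282  4.3575  0.0373]
scene [ 0.541  -0.3281  4.4861  0.0399]
all [ 0.5414 -0.3282  4.2906  0.0773]
[0.30198722 0.00440648 0.82573283]
```

```bash
python3 - <<'E'
from fit import *
im=cv2.imread("pics/top0.png");p=arm.camera_params("top")
m=np.full((480,640),2,np.uint8)*0
g=np.zeros((480,640),np.uint8);g[145:252,456:540]=cv2.GC_PR_FGD;g[165:230,485:515]=1
cv2.grabCut(im,g,None,np.zeros((1,65)),np.zeros((1,65)),6,cv2.GC_INIT_WITH_MASK)
M=((g==1)|(g==3)).astype(float);print(M.sum())
E=lambda q:np.abs(mask(p,pts(q))-M).sum()/M.sum()
q0=np.array([.541,-.328,.075])
r=minimize(E,q0,method="Nelder-Mead",options=dict(initial_simplex=q0+np.array([[0,0,0],[.015,0,0],[0,.015,0],[0,0,.1]])))
print(r.x[:2],np.degrees(r.x[2]),r.fun)
E
```

```text
5572.0
[ 0.54369247 -0.32637681] 2.8607360919905207 0.03116774347930127
```

The outline fits agree: crown at about (0.5425,-0.3275), yaw about 3.6°. Moving over it.

```bash
python3 -m inch '[-0.5,-0.6,0,0,0,0,20,-0.8,-0.9,0,0,0,0,20,-0.8,-0.9,0,0,0,0,20,-0.8,-0.9,0,0,0,0,20,-0.8,-0.9,0,0,0,0,20]'
python3 -m inch '[-0.8,-0.9,0,0,0,0,20,-0.6,-0.8,0,0,0,0,20,-0.3,-0.4,0,0,0,0,20,0,0,0,0,0,-0.5,20,0,0,0,0,0,-1,20]'
python3 -m inch '[0,0,0,0,0,-1,20,0,0,0,0,0,-1,20,0,0,0,0,0,-1,20,0,0,0,0,0,-1,20,0,0,0,0,0,-1,20]'
python3 -m inch '[0,0,0,0,0,-1,20,0,0,0,0,0,-1,20,0,0,0,0,0,-0.3,20,0,0,0,0,0,0,20,0,0,0,0,0,0,20]'
python3 - <<'E'
from fit import *
go(.5425,-.3275,.05,3.6)
u=np.array([np.cos(np.radians(3.6)),np.sin(np.radians(3.6)),0])
for c in("top","wrist","scene"):
    p=arm.camera_params(c);im=arm.camera(c);cv2.imwrite(f"pics/{c}2.png",im[:,:,::-1])
    for d in arm.regions_of(c,"slat_center"):print(c,d["conf"],rect(p,d["region"],.169))
fit(["scene"],(.5425,-.3275,.063))
E
```

```text
time_s: 11.75
ee_pos: [0.5345, -0.2612, 0.125]
ee_rot: [3.141, 0.0, 2.587]
ft_force: [0.7, 0.9, -1.2]
grip_width: 0.0352
grasp_force: 40.9
time_s: 12.25
ee_pos: [0.5426, -0.327, 0.1246]
ee_rot: [3.141, -0.001, 2.692]
ft_force: [-0.4, -0.1, -1.0]
grip_width: 0.0353
grasp_force: 40.9
time_s: 12.75
ee_pos: [0.5428, -0.3262, 0.1249]
ee_rot: [3.141, -0.0, 3.044]
ft_force: [0.8, 0.5, -0.5]
grip_width: 0.0351
grasp_force: 40.9
time_s: 13.25
ee_pos: [0.5428, -0.3267, 0.1249]
ee_rot: [3.141, -0.0, -3.083]
ft_force: [1.2, 0.5, -1.5]
grip_width: 0.0348
grasp_force: 40.9
t 13.25 pos [ 0.5428 -0.3267  0.1249] rpy [ 179.98   -0.   -176.67] f [ 1.2  0.5 -1.5] w 0.0348
shift units [ 0.01 -0.03  3.  ] turn z units -0.07
top 0.95 (array([ 624.6, -315.8,   44.4,   79.9]), 3.1)
wrist 0.69 (array([ 510.6, -329.6,   36.1,  136. ]), 3.2)
scene 0.87 (array([ 420.5, -240.3,   42.5,  122.4]), -42.3)
scene 0.76 (array([ 582.3, -324. ,   37.8,  195.9]), 3.2)
scene 0.64 (array([530.5,  75.5,  29.7, 212.7]), -16.4)
scene [np.float64(0.76)]
scene [ 0.5417 -0.3283  3.9727  0.3006]
all [ 0.5417 -0.3283  3.9727  0.3006]
```

Slat in hand and form agree to about 1 mm in the top view (slat centre 0.5446, form 0.5437). Contact should come near ee z = 0.035.

```bash
python3 -m inch '[0,0,0.5,0,0,0,20,0,0,0.8,0,0,0,20,0,0,0.8,0,0,0,20,0,0,0.6,0,0,0,20,0,0,0.3,0,0,0,20]'
python3 -m inch '[0,0,0.2,0,0,0,20,0,0,0.16,0,0,0,20,0,0,0,0,0,0,20,0,0,0,0,0,0,20,0,0,0,0,0,0,20]'
python3 -m inch '[0,0,0.04,0,0,0,20,0,0,0.04,0,0,0,20,0,0,0.04,0,0,0,20,0,0,0,0,0,0,20,0,0,0,0,0,0,20]'
```

```text
time_s: 14.15
ee_pos: [0.5417, -0.3263, 0.0474]
ee_rot: [3.139, -0.003, -3.082]
ft_force: [-0.1, -0.4, -1.0]
grip_width: 0.0346
grasp_force: 40.9
time_s: 14.65
ee_pos: [0.5432, -0.3273, 0.0416]
ee_rot: [-3.141, 0.001, -3.082]
ft_force: [0.0, -0.1, -2.0]
grip_width: 0.0351
grasp_force: 40.9
time_s: 15.15
ee_pos: [0.5428, -0.327, 0.0379]
ee_rot: [3.141, -0.0, -3.082]
ft_force: [0.4, 0.0, -0.6]
grip_width: 0.0354
grasp_force: 40.9
```

```bash
python3 -m inch '[0,0,0.04,0,0,0,20,0,0,0.04,0,0,0,20,0,0,0,0,0,0,20,0,0,0,0,0,0,20,0,0,0,0,0,0,20]'
python3 -m inch '[0,0,0.04,0,0,0,20,0,0,0,0,0,0,20,0,0,0,0,0,0,20,0,0,0,0,0,0,20,0,0,0,0,0,0,20]'
```

```text
time_s: 15.65
ee_pos: [0.5428, -0.3271, 0.036]
ee_rot: [-3.142, 0.0, -3.082]
ft_force: [0.7, 1.2, -0.8]
grip_width: 0.035
grasp_force: 40.9
time_s: 16.15
ee_pos: [0.543, -0.3271, 0.0353]
ee_rot: [-3.141, 0.0, -3.082]
ft_force: [-0.6, 0.4, 2.3]
grip_width: 0.0351
grasp_force: 41.3
```

There is contact (Fz up by about 4 N). I'll ease the grip and open gently.

```bash
python3 -m inch '[0,0,0,0,0,0,38,0,0,0,0,0,0,40,0,0,0,0,0,0,43,0,0,0,0,0,0,46,0,0,0,0,0,0,50]' 20
python3 -m inch '[0,0,0,0,0,0,60,0,0,0,0,0,0,70,0,0,0,0,0,0,80,0,0,0,0,0,0,80,0,0,0,0,0,0,80]' 20
python3 - <<'E'
from h import *
b=arm.camera("scene");a=arm.camera("wrist")
B=cv2.resize(b[240:360,100:220],(480,480));cv2.imwrite("pics/rel.png",np.hstack([B,cv2.resize(a,(320,240)).repeat(2,0)[:480,:]])[:,:800,::-1])
E
```

```text
time_s: 16.65
ee_pos: [0.5427, -0.327, 0.0346]
ee_rot: [3.141, -0.0, -3.082]
ft_force: [-0.0, 0.3, -0.1]
grip_width: 0.0427
grasp_force: 0.0
time_s: 17.15
ee_pos: [0.5428, -0.3271, 0.035]
ee_rot: [3.142, 0.0, -3.082]
ft_force: [0.9, -0.7, 0.9]
grip_width: 0.0684
grasp_force: 0.0
```

View pics/rel.png

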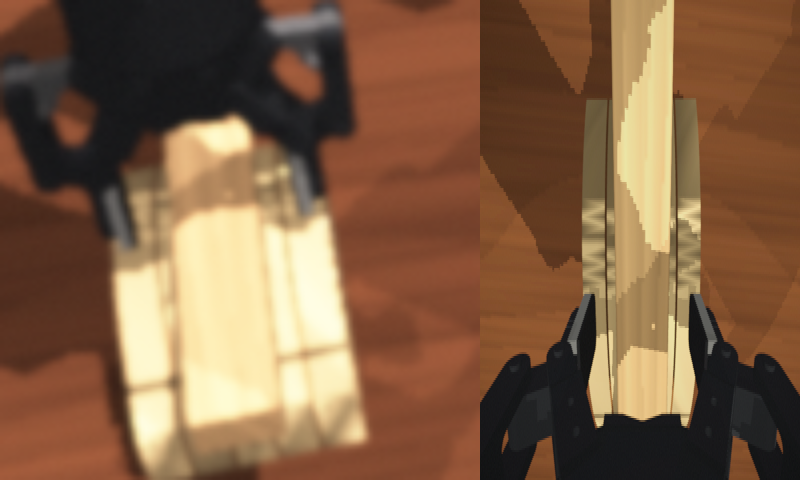

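The slat (scene crop, around (220,300)) lies along the form by itself, with both fingers clear. I'll raise the arm straight up.

```bash
python3 -m inch '[0,0,-0.2,0,0,0,80,0,0,-0.4,0,0,0,80,0,0,-0.6,0,0,0,80,0,0,-1,0,0,0,80,0,0,-1,0,0,0,80]'
python3 -m inch '[0,0,-1,0,0,0,80,0,0,-1,0,0,0,80,0,0,-1,0,0,0,80,0,0,-0.5,0,0,0,80,0,0,0,0,0,0,80]'
python3 - <<'E'
from fit import *
def box(q,c):
    # slat tilted th about crown line, centre offset
    x,y,a,th=q;X=[];z0=.07
    for i in(-.12,.12):
        for j in(-.018,.018):
            for k in(-.01,.01):
                u=i*np.cos(th)-k*np.sin(th);z=z0+i*np.sin(th)+k*np.cos(th)
                X.append([x+u*np.cos(a)-j*np.sin(a),y+u*np.sin(a)+j*np.cos(a),z])
    return np.array(X)
D=[];q0=np.array([.543,-.327,.062,0])
for c in("scene","wrist","top","scene"):
    p=arm.camera_params(c);im=arm.camera(c);cv2.imwrite(f"pics/{c}3.png",im[:,:,::-1]);m0=mask(p,box(q0,c))
    L=[(np.minimum(d["region"],m0).sum()/np.maximum(d["region"],m0).sum(),i,d["region"]) for i,d in enumerate(arm.regions_of(c,"slat_center"))]
    print(c,[round(l[0],2) for l in L])
    if L and max(L)[0]>.6: D.append((c,p,max(L)[2].astype(float)))
for S in [[d] for d in D]+[D]:
    E=lambda q:sum(np.abs(mask(p,box(q,0))-m).sum()/m.sum() for _,p,m in S)
    r=minimize(E,q0,method="Nelder-Mead",options=dict(maxiter=600,initial_simplex=q0+np.vstack([0*q0,np.diag([.01,.01,.05,.06])])))
    print([s[0] for s in S],r.x[:2].round(4),np.degrees(r.x[2:]).round(2),round(r.fun,3))
a=cv2.imread("pics/scene3.png")[235:365,90:230];b=cv2.imread("pics/wrist3.png")
cv2.imwrite("pics/fin.png",np.hstack([cv2.resize(a,(400,371)),cv2.resize(b,(400,300))[:300].copy() if 0 else cv2.resize(b,(400,371))]))
E
```

```text
time_s: 17.75
ee_pos: [0.5428, -0.327, 0.1165]
ee_rot: [-3.142, 0.0, -3.082]
ft_force: [-0.1, -0.8, 0.6]
grip_width: 0.0683
grasp_force: 0.0
time_s: 18.25
ee_pos: [0.5436, -0.3276, 0.2051]
ee_rot: [-3.139, 0.004, -3.082]
ft_force: [0.1, 0.7, -0.5]
grip_width: 0.0682
grasp_force: 0.0
scene [np.float64(0.0), np.float64(0.92), np.float64(0.0)]
wrist [np.float64(0.95)]
top [np.float64(0.33)]
scene [np.float64(0.0), np.float64(0.89), np.float64(0.0)]
['scene'] [ 0.5419 -0.3272] [3.68 1.57] 0.065
['wrist'] [ 0.5453 -0.3276] [ 3.29 -2.03] 0.035
['scene'] [ 0.5414 -0.3274] [3.67 2.64] 0.077
['scene', 'wrist', 'scene'] [ 0.5418 -0.3275] [3.55 2.37] 0.202
```

View pics/fin.png

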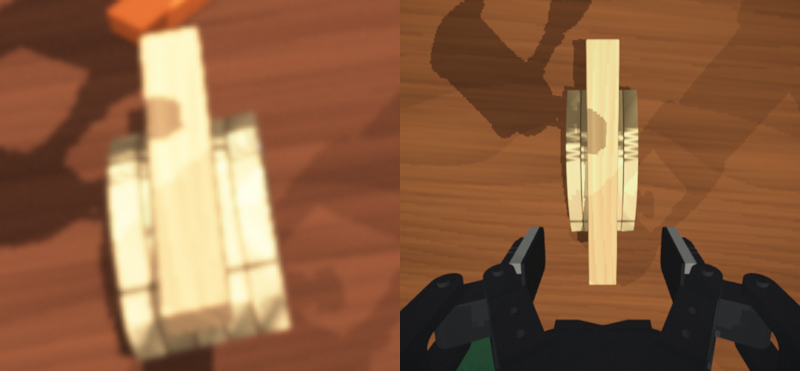

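Both views show the slat centred along the form. The tilt estimates scatter within ±2.5°, so I'll do one joint fit of form and slat with the tilt tied to the offset.

```bash
cat > j.py <<'E'
from fit import *
def slat(x,y,a,e,v,b,th):
    # slat yaw b, centre at crown + e along x, v along y; tilt th (+x end up)
    X=[]
    for i in(-.12,.12):
        for w in(-.018,.018):
            for k in(.0,.02):
                u=e+i*np.cos(th)-k*np.sin(th);z=.06+i*np.sin(th)+k*np.cos(th)
                # rotate by yaw b about centre
                X.append([x+e*np.cos(a)-v*np.sin(a)+(u-e)*np.cos(b)-w*np.sin(b),y+e*np.sin(a)+v*np.cos(a)+(u-e)*np.sin(b)+w*np.cos(b),z])
    return np.array(X)
def gc(im,m0):
    g=np.where(cv2.dilate(m0,np.ones((13,13)))>.5,3,0).astype(np.uint8);g[cv2.erode(m0,np.ones((9,9)))>.5]=1
    cv2.grabCut(im,g,None,np.zeros((1,65)),np.zeros((1,65)),6,1);return ((g==1)|(g==3)).astype(float)
def U(p,q,th=None):
    x,y,a,e,v,b=q; return np.maximum(mask(p,pts((x,y,a))),mask(p,slat(x,y,a,e,v,b,-np.radians(500*e) if th is None else th)))
q0=np.array([.543,-.327,.062,0,0,.062])
for c in("wrist","scene"):
    p=arm.camera_params(c);im=cv2.imread(f"pics/{c}3.png");M=gc(im,U(p,q0))
    for k in range(3):
        s=[1,-1,.5][k];r=minimize(lambda q:np.abs(U(p,q)-M).sum()/M.sum(),q0,method="Nelder-Mead",options=dict(maxiter=900,initial_simplex=q0+s*np.vstack([0*q0,np.diag([.008,.008,.06,.006,.006,.06])])))
        print(c,"form",r.x[:2].round(4),np.degrees(r.x[2]).round(1),"e mm",(r.x[3:5]*1e3).round(2),"slat yaw",np.degrees(r.x[5]).round(1),r.fun.round(4))
E
python3 j.py; python3 -c "
from h import *
print(arm.observe()['ee_pos'])"
```

```text
wrist form [ 0.544  -0.3283] 3.5 e mm [0.48 0.63] slat yaw 3.3 0.0139
wrist form [ 0.5441 -0.3283] 3.5 e mm [0.44 0.62] slat yaw 3.3 0.0139
wrist form [ 0.5441 -0.3283] 3.6 e mm [0.45 0.55] slat yaw 3.3 0.0139
scene form [ 0.5428 -0.3298] 4.3 e mm [2.19 1.9 ] slat yaw 3.0 0.0597
scene form [ 0.5426 -0.3297] 4.2 e mm [-4.48  1.48] slat yaw 3.3 0.0593
scene form [ 0.5427 -0.3298] 4.3 e mm [1.   1.02] slat yaw 2.7 0.0601
[ 0.54254725 -0.32684392  0.20147706]
```

The wrist joint fit leaves only a 1.4 % outline mismatch. It puts the slat's middle about 0.5 mm off the crown (about 0.2° tilt) and its yaw within 0.3° of the form's. Handing in.

```bash
python3 -c "
from cell import arm
print(arm.hand_in())"
```

```text
the job is handed in; nothing more can be done
None
```

The long oak slat is lying by itself along the bending form, its middle about 0.5 mm off the crown and close to level by the wrist-camera fit; the short slat and the orange look-alikes were left alone, and the job is handed in at about 18.5 s (no verdict was returned).

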